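Set out seed samples under their glass covers

TASK

Set out the seed samples: stand each sample pot centred on the ring in the dish of its own colour, and cover the blue and the green sample with the glass cover of the same colour, standing level on the dish floor inside the rim; the amber control sample has no cover. Set the glass and porcelain down gently, do not drop it, and leave the corked flask and the brown bottle where they stand.

Things in the scene. Friction and masses are not known exactly. Their poses are not given: they have to be found in the camera images.
- blue_pot: closed cylindrical sample pot, white porcelain with lid in blue, 40 mm in diameter over its whole side, side 45 mm high plus a small button 14 mm wide and 5 mm high on the lid (50 mm in all), 80 to 170 g, loose, upright on the bench; grip it across the sides; origin at the centre of its underside, z up along its axis
- blue_dish: round blue dish fixed to the bench, 134 mm in outer diameter, with a white ring of 44 mm painted at its centre; floor 4 mm above the bench, flat to about 59 mm from the centre, then a rim 4 mm thick whose top is 12 mm above the bench; origin at the centre of its underside (on the bench), z up
- green_pot: closed cylindrical sample pot, white porcelain with lid in green, 40 mm in diameter over its whole side, side 45 mm high plus a small button 14 mm wide and 5 mm high on the lid (50 mm in all), 80 to 170 g, loose, upright on the bench; grip it across the sides; origin at the centre of its underside, z up along its axis
- green_dish: round green dish fixed to the bench, 134 mm in outer diameter, with a white ring of 44 mm painted at its centre; floor 4 mm above the bench, flat to about 59 mm from the centre, then a rim 4 mm thick whose top is 12 mm above the bench; origin at the centre of its underside (on the bench), z up
- amber_pot: closed cylindrical sample pot, white porcelain with lid in amber, 40 mm in diameter over its whole side, side 45 mm high plus a small button 14 mm wide and 5 mm high on the lid (50 mm in all), 80 to 170 g, loose, upright on the bench; grip it across the sides; origin at the centre of its underside, z up along its axis
- amber_dish: round amber dish fixed to the bench, 134 mm in outer diameter, with a white ring of 44 mm painted at its centre; floor 4 mm above the bench, flat to about 59 mm from the centre, then a rim 4 mm thick whose top is 12 mm above the bench; origin at the centre of its underside (on the bench), z up
- blue_cover: dome-shaped blue glass cover (bell), open below, 100 mm in outer diameter with a 4 mm wall, dome 62 mm high, inside 92 mm wide and 57 mm high (narrowing above 32 mm); on top a neck 16 mm wide from 62 to 72 mm and an upright cylindrical knob 24 mm in diameter from 72 to 96 mm above the rim; grip it by the knob; 170 to 350 g, loose, standing rim down on the bench; origin at the centre of its open lower rim, z up along its axis
- green_cover: dome-shaped green glass cover (bell), open below, 100 mm in outer diameter with a 4 mm wall, dome 62 mm high, inside 92 mm wide and 57 mm high (narrowing above 32 mm); on top a neck 16 mm wide from 62 to 72 mm and an upright cylindrical knob 24 mm in diameter from 72 to 96 mm above the rim; grip it by the knob; 170 to 350 g, loose, standing rim down on the bench; origin at the centre of its open lower rim, z up along its axis
- flask: corked conical clear-glass flask, base 64 mm wide, neck 26 mm wide, 116 mm high, loose, not to be disturbed; origin at the centre of its underside
- brown_bottle: brown glass bottle with a black cap, 48 mm wide, 105 mm high, loose, not to be disturbed; origin at the centre of its underside
Mind the look-alikes: they are no part of the job. Several things look just like the blue_cover: the one meant starts farthest to the robot's right.

How it is judged (in metres and radians):
At the end, for the whole second after the job is handed in: Each of the three pots and the blue and green covers stands upright (within 0.08 rad) on the floor of the dish of its own colour (height within 4 mm of the dish floor), its axis within 13 mm of the dish's centre, so that the blue and green pots are under their covers; all released and at rest (horizontal distance between each of blue_pot, blue_cover and blue_dish below 0.013 m and z of blue_pot in the frame of blue_dish between 0 and 0.008 m and angle between each of blue_pot, green_pot, amber_pot, blue_cover, green_cover's own z axis and vertical below 0.08 rad and linear speed of each of blue_pot, green_pot, amber_pot, blue_cover, green_cover below 0.02 m/s and angular speed of each of blue_pot, green_pot, amber_pot, blue_cover, green_cover below 0.2 rad/s and horizontal distance between each of green_pot, green_cover and green_dish below 0.013 m and z of green_pot in the frame of green_dish between 0 and 0.008 m and horizontal distance between amber_pot and amber_dish below 0.013 m and z of amber_pot in the frame of amber_dish between 0 and 0.008 m and z of blue_cover in the frame of blue_dish between 0 and 0.008 m and z of green_cover in the frame of green_dish between 0 and 0.008 m); the robot touches nothing.
It fails at once if a pot or a cover is dropped (moves faster than 0.6 m/s free of the fingers: a fall of about 20 mm) ((linear speed of blue_pot above 0.6 m/s and contact force between the fingers and blue_pot below 0.05 N) or (linear speed of green_pot above 0.6 m/s and contact force between the fingers and green_pot below 0.05 N) or (linear speed of amber_pot above 0.6 m/s and contact force between the fingers and amber_pot below 0.05 N) or (linear speed of blue_cover above 0.6 m/s and contact force between the fingers and blue_cover below 0.05 N) or (linear speed of green_cover above 0.6 m/s and contact force between the fingers and green_cover below 0.05 N)).
It fails at once if the flask is shifted by more than 20 mm or tipped (distance of flask from where it was at the start of the episode above 0.02 m or angle between flask's own z axis and vertical above 0.3 rad).
It fails at once if the brown bottle is shifted by more than 20 mm or tipped (distance of brown_bottle from where it was at the start of the episode above 0.02 m or angle between brown_bottle's own z axis and vertical above 0.3 rad).
It also fails if it takes over 128 s, if anything falls off the work surface, if the arm or the gripper's body presses on something with over 40 N, if the wrist force passes 120 N, or if a joint passes its speed limit or range.

ROBOT

A 6-joint arm with a two-finger parallel gripper is mounted at the origin on the work surface. World frame = base frame: x ahead of the robot, y to its left, z up, the work surface at z = 0. Lengths are in mm, angles in rad, forces in N, time in s.
With the tool pointing down it reaches from about 375 to 925 mm from the base axis. Payload 5.7 kg.
Tool frame: the origin (TCP) lies between the finger pads; the fingertips stand 19 mm ahead of it and the grasp point (between the pads) is the TCP; x points along the fingers, y is the direction in which the jaws open and shut, and the axes are right-handed (so a half turn about x gives the same grasp; the last joint's range is limited). The gripper opens to 85 mm and grips with 20 to 120 N. Pads are 22 mm wide; open, the fingers measure 114 mm over their backs; the gripper's body (76 mm by 85 mm) begins 54 mm behind the grasp point. The pads swing forward as they close: fully open they stand 13 mm farther back than shut.
Start: joints at [1.007, 0.359, 1.51, -0, 1.272, -0.115], TCP at [260.32, 540.554, 250.267] pointing down, gripper open.
Joint ranges: [-2.97, 2.97], [-1.01, 2.36], [0.21, 2.38], [-0.96, 4.11], [0.2, 2.71], [-2.98, 2.98]. Speed limits (rad/s): [2.39, 2.39, 3.14, 3.14, 3.14, 3.14].

INTERFACE

Orientations are given as a unit quaternion [x, y, z, w].
In Python, from bench import env, read_camera, camera_info, ticket, models gives the robot as it stands.
- The arm moves only by the tool step_arm, never from a script. Its argument "increments" is a list that holds one entry, the list of rows, each a list of 7 numbers: the turn, a rotation vector about the tool's x, y, z in rad, then the shift along the tool's x, y, z in m, then the finger opening in m, from 0 to 0.0854. A call has 1 to 8 rows; each row is the pose to reach, as a shift and turn from the pose commanded when the call began, along the tool's axes at that moment; what a row does not reach only later rows make up. A row lasts 1/10 s, in which the tool goes at most 50 mm and 8.59 degrees, less where a joint would pass 70% of its speed; a pose out of reach is approached as far as the arm can. A call with a gripper value outside its range is refused whole. The fingers move at their own pace and stop on an object; "squeeze" is the grip in N (left out, the last holds). Time passes only in rows, so rows that repeat a pose let the fingers close. It gives the time, the measured TCP pose, the force and the opening at its end, in the units of the state.
- env.observe(): the state, without advancing time (a new reading comes with each control period).
- read_camera(name): name is "scene" or "top" or "wrist"; returns the picture (384x512x3 uint8, red, green, blue); there is no depth.
- camera_info(name): a dict with "fov_y" (degrees; the focal length in pixels is half the picture's height over the tangent of half this angle, whatever the lens; pixels are square), "cx", "cy" (the principal point, pixels), "world_from_camera" (4x4, takes a point from camera to world coordinates). Camera axes: x right, y up, looking along -z (the intrinsics and any distortion apply to the point x, -y, -z); pixel columns grow to the right and rows downward; lengths in mm; the calibration is good to about 2 mm. A picture is of the moment at which its call begins: read the wrist's pose just before it. camera_info takes no time and is no camera call; for the wrist camera it gives the pose at the moment of the call.
- ticket.hand_in(): hands the job in, once; it reports no verdict.
Trained networks look in the newest picture that a camera, given by its name, has taken for a name from the list of things; names that differ only in an ending like _2 or _b are one class to them, and where a whole thing is asked for, a point or a joint stands for the part that bears it (a point fixed in the world has none). Each returns a list of dicts, best first, with "confidence" (0 to 1); they miss things now and then, are a little off and sometimes report something else, mostly with a low value. They report only what shows in the picture. A call takes as long as a camera call. They do not tell look-alikes from the thing itself.
- models.boxes_of(thing, camera): "box" ([centre column, centre row, width, height] in pixels, round what is visible of it).
- models.pinpoint(thing, camera): "centre" ([column, row] in pixels: a listed point, or the origin of a listed thing).
The state is a dict: "t": time; "qpos": joint angles; "qd": joint speeds; "joint_torque": joint torques, N m; "tool_pos": TCP position; "ee_rot": TCP orientation; "wrist_force": force on the tool from outside, world axes, zero at the start; "moment": the same for the moment, N m; "gripper_width": opening from 0.0 (shut) to 1.0 (fully open).
Only numpy, scipy, OpenCV 4.12 (cv2) and the standard library are available. Lean on these libraries where they do the work, as an engineer would, in place of code of your own. Each camera call takes 0.05 s, during which the arm holds its last target.

## Working session

There is one attempt and no reset: what is moved stays moved. The work goes in short steps, Python scripts to look and compute and a tool call to move; the robot and the scene stay as the last step left them, time stands still between calls to the robot, and variables do not carry over. Pictures are saved under pics/ and viewed, and the job is handed in when it is done.

Besides the shell and the picture viewer there is one more tool, called as name([rows], argument=value, ...), one row to a line, values as JSON. step_arm: Moves the arm, as the interface text tells. Its arguments: {"type":"object","properties":{"increments":{"type":"array"},"squeeze":{"type":"number"}},"required":["increments"]}

```bash
ls; mkdir -p pics; python3 - <<'E'
from bench import env, read_camera, camera_info
import cv2
print(env.observe())
for n in ["scene","top","wrist"]:
    c=camera_info(n); print(n,c)
    cv2.imwrite(f"pics/{n}0.png",read_camera(n)[:,:,::-1])
E
```

```text
pics
{'t': 0.0, 'qpos': array([ 1.00689014e+00,  3.59497239e-01,  1.51141269e+00, -5.17930129e-06,
        1.27248963e+00, -1.15093242e-01]), 'qd': array([ 0.00016312, -0.00145794,  0.00059726,  0.00060921,  0.00020542,
        0.00043475]), 'joint_torque': array([ 1.64430840e-03, -5.27602315e+01, -2.78616732e+01,  2.43990326e-05,
        1.29740607e-02,  3.09433904e-05]), 'tool_pos': array([260.00423639, 540.04021792, 249.46568076]), 'ee_rot': array([ 0.15674734,  0.68958797, -0.15795325,  0.68916578]), 'wrist_force': array([-0.338811  ,  0.15499332,  0.09323013]), 'moment': array([ 0.00501016,  0.01258068, -0.00943308]), 'gripper_width': 0.998730094375575}
scene {'fov_y': 53.6584485315671, 'cx': 263.53985341558104, 'cy': 190.28106186998818, 'world_from_camera': array([[ 9.04257290e-01, -3.48462559e-01,  2.46764258e-01,
         7.12514968e+02],
       [ 4.26743154e-01,  7.57104819e-01, -4.94653993e-01,
        -4.38244433e+02],
       [-1.44580127e-02,  5.52599437e-01,  8.33321563e-01,
         8.68417340e+02],
       [ 0.00000000e+00,  0.00000000e+00,  0.00000000e+00,
         1.0
[... 212 characters left out ...]
  [-9.99863326e-01, -5.41123456e-03,  1.56220400e-02,
         7.60194835e+01],
       [ 1.49693040e-02,  1.04785659e-01,  9.94382163e-01,
         1.20725234e+03],
       [ 0.00000000e+00,  0.00000000e+00,  0.00000000e+00,
         1.00000000e+00]])}
wrist {'fov_y': 69.44785772657511, 'cx': 254.43890054280274, 'cy': 195.3448913809907, 'world_from_camera': array([[ 4.33917194e-01, -8.51326256e-01, -2.94888920e-01,
         1.83586299e+02],
       [ 9.00952037e-01,  4.09602075e-01,  1.43218602e-01,
         5.76824512e+02],
       [-1.13864274e-03, -3.27825787e-01,  9.44737507e-01,
         3.72834258e+02],
       [ 0.00000000e+00,  0.00000000e+00,  0.00000000e+00,
         1.00000000e+00]])}
```

View pics/scene0.png

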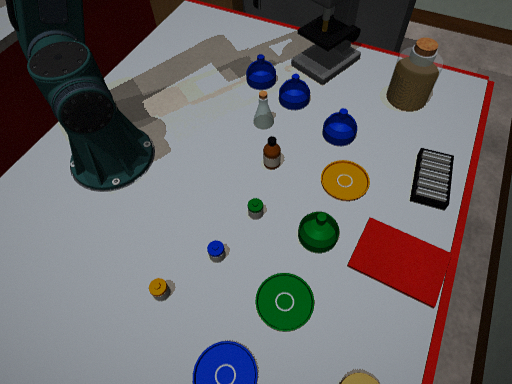

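View pics/top0.png

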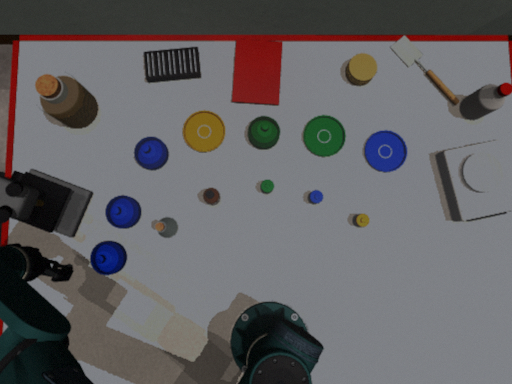

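View pics/wrist0.png

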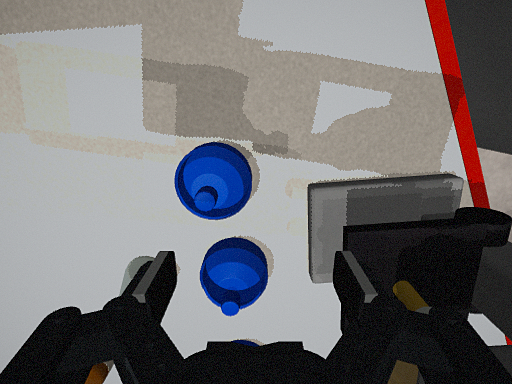

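The top view (rows up = +x, columns left = +y) shows dishes at amber (204,132), green (324,136) and blue (385,151). The pots are green (267,186), blue (316,197) and amber (361,220), and the green cover is at (264,132). Of the blue covers at (151,153), (123,211) and (108,257), the first lies farthest right, so it's the one meant. The flask is at (165,228) and the bottle at (211,196).

```bash
cat > h.py <<'E'
import numpy as np, cv2
from bench import env, read_camera, camera_info, models
def ray(ci,px):
    f=192/np.tan(np.radians(ci["fov_y"])/2); T=np.array(ci["world_from_camera"])
    d=np.array([(px[0]-ci["cx"])/f,-(px[1]-ci["cy"])/f,-1]); d=T[:3,:3]@d
    return T[:3,3],d/np.linalg.norm(d)
def tri(rs):
    A=np.zeros((3,3));b=np.zeros(3)
    for o,d in rs:
        P=np.eye(3)-np.outer(d,d);A+=P;b+=P@o
    X=np.linalg.solve(A,b)
    return X,[np.linalg.norm((np.eye(3)-np.outer(d,d))@(X-o)) for o,d in rs]
def atz(ci,px,z):
    o,d=ray(ci,px);return o+d*(z-o[2])/d[2]
def proj(ci,X):
    f=192/np.tan(np.radians(ci["fov_y"])/2); T=np.array(ci["world_from_camera"])
    c=T[:3,:3].T@(np.array(X)-T[:3,3]); return np.array([ci["cx"]+f*c[0]/-c[2],ci["cy"]-f*c[1]/-c[2]])
E
python3 - <<'E'
from h import *
names=["blue_pot","green_pot","amber_pot","blue_dish","green_dish","amber_dish","blue_cover","green_cover","flask","brown_bottle"]
ims={n:read_camera(n) for n in ["scene","top"]}
ci={n:camera_info(n) for n in ims}
print(env.observe()['t'])
for nm in names:
    out={}
    for n in ims:
        r=models.pinpoint(nm,n); out[n]=r
        print(nm,n,[(np.round(x["centre"],1).tolist(),round(x["confidence"],2)) for x in r[:4]])
    if out["scene"] and out["top"]:
      for k in range(min(3,len(out["top"]))):
        print("   top z0",np.round(atz(ci["top"],out["top"][k]["centre"],0),1))
      for k in range(min(3,len(out["scene"]))):
        print("   scn z0",np.round(atz(ci["scene"],out["scene"][k]["centre"],0),1))
      X,e=tri([ray(ci[n],out[n][0]["centre"]) for n in ims]); print("   tri",np.round(X,1),np.round(e,1))
print(env.observe()['t'])
E
```

```text
0.25
blue_pot scene [([215.2, 254.9], 0.68), ([283.2, 300.7], 0.22)]
blue_pot top [([166.9, 227.3], 0.45)]
   top z0 [343.  310.9   0. ]
   scn z0 [ 428.6 -146.     0. ]
   scn z0 [ 626.5 -179.4   -0. ]
   tri [ 284.1  250.7 -624.3] [192. 192.]
green_pot scene [([253.3, 212.1], 0.77)]
green_pot top [([265.6, 186.8], 0.51)]
   top z0 [467.3   4.6   0. ]
   scn z0 [460.3   3.3   0. ]
   tri [464.2   3.    4.5] [3.2 3.2]
amber_pot scene [([163.5, 291.2], 0.74)]
amber_pot top [([356.8, 218.9], 0.7)]
   top z0 [ 365.1 -278.7    0. ]
   scn z0 [ 363.5 -277.3    0. ]
   tri [ 364.9 -277.8    3.2] [0.1 0.1]
blue_dish scene [([224.9, 375.3], 0.66), ([318.8, 234.0], 0.3)]
blue_dish top [([385.4, 151.8], 0.68)]
   top z0 [ 577.4 -377.6    0. ]
   scn z0 [ 579.3 -373.4    0. ]
   scn z0 [640.1  15.3   0. ]
   tri [ 578.2 -375.     3.6] [2. 2.]
green_dish scene [([284.2, 302.0], 0.73)]
green_dish top [([322.1, 133.2], 0.68)]
   top z0 [ 638.5 -177.5    0. ]
   scn z0 [ 629.7 -181.2   -0. ]
   tri [ 633.7 -179.4    3.4] [4.6 4.6]
amber_dish scene [([345.1, 181.4], 0.9)]
amber_dish top [([202.3, 13
[... 604 characters left out ...]
, 0.66), ([264.9, 190.1], 0.56), ([385.2, 151.9], 0.16)]
   top z0 [632.8   1.4   0. ]
   top z0 [457.    6.9   0. ]
   top z0 [ 577.1 -377.     0. ]
   scn z0 [636.4  14.3   0. ]
   tri [633.6   4.6  13.1] [4.7 4.7]
flask scene [([214.3, 253.7], 0.37)]
flask top [([169.6, 230.4], 0.77), ([204.3, 131.4], 0.27)]
   top z0 [333.4 302.5   0. ]
   top z0 [645.4 197.2   0. ]
   scn z0 [ 425.  -144.2    0. ]
   tri [ 269.1  254.7 -657.9] [183.2 183.2]
brown_bottle scene [([214.8, 254.5], 0.71)]
brown_bottle top [([211.4, 198.3], 0.5), ([263.1, 188.1], 0.39)]
   top z0 [432.1 174.    0. ]
   top z0 [463.3  12.5   0. ]
   scn z0 [ 427.2 -145.5   -0. ]
   tri [ 389.8   81.5 -311.9] [137.1 137.1]
1.25
```

```bash
python3 - <<'E'
import cv2,numpy as np
t=cv2.imread('pics/top0.png'); s=cv2.imread('pics/scene0.png')
cv2.imwrite('pics/topz.png',cv2.resize(t[90:290,90:410],(800,500),interpolation=cv2.INTER_CUBIC))
cv2.imwrite('pics/scz.png',cv2.resize(s[40:384,140:400],None,fx=1.74,fy=1.74,interpolation=cv2.INTER_CUBIC))
E
```

```text
(no output)
```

View pics/topz.png

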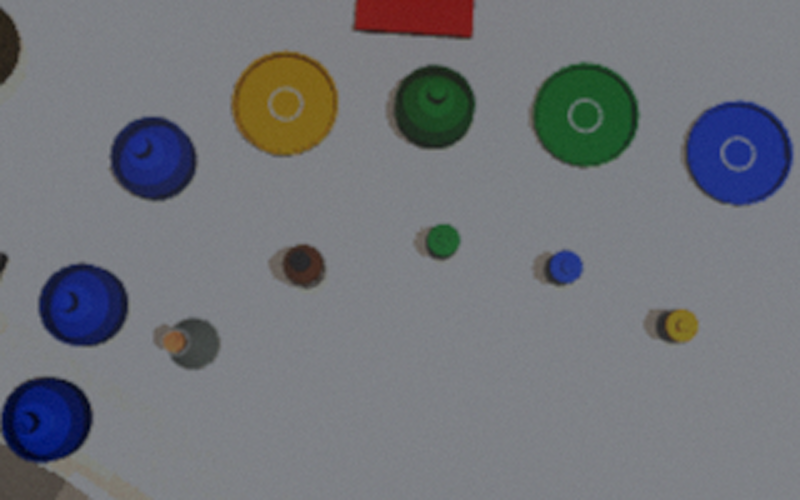

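View pics/scz.png

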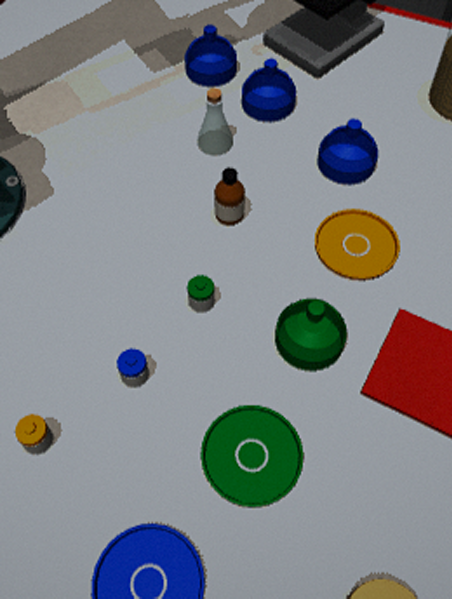

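The zooms confirm the layout: every ring, pot lid and knob can be seen in both views. Next I segment by colour and triangulate.

```bash
python3 - <<'E'
from h import *
ci={n:camera_info(n) for n in ["scene","top"]}
im={n:cv2.imread(f"pics/{n}0.png") for n in ci}
def blobs(n):
    hsv=cv2.cvtColor(im[n],cv2.COLOR_BGR2HSV); out={}
    for c,(a,b) in {"amber":(15,30),"green":(45,80),"blue":(105,130)}.items():
        m=((hsv[...,0]>=a)&(hsv[...,0]<=b)&(hsv[...,1]>130)&(hsv[...,2]>25)).astype(np.uint8)
        cs,_=cv2.findContours(m,cv2.RETR_EXTERNAL,cv2.CHAIN_APPROX_NONE)
        for k in cs:
            if cv2.contourArea(k)>60:
                e=cv2.fitEllipse(k); out.setdefault(c,[]).append((np.round(e[0],1).tolist(),np.round(e[1],1).tolist(),cv2.contourArea(k)))
    return out
for n in ci:
    for c,l in blobs(n).items():
        for x in l: print(n,c,x, "z45",np.round(atz(ci[n],x[0],45)[:2],1),"z8",np.round(atz(ci[n],x[0],8)[:2],1))
E
```

```text
scene amber ([358.6, 378.8], [10.6, 40.0], 261.0) z45 [ 825.7 -271.1] z8 [ 830.8 -263.6]
scene amber ([157.2, 286.6], [15.8, 17.8], 211.5) z45 [ 362.9 -282.8] z8 [ 347.2 -275.8]
scene amber ([344.9, 179.6], [38.4, 48.6], 1463.0) z45 [649.6 171.1] z8 [646.7 198.4]
scene amber ([410.6, 87.0], [43.7, 49.6], 1414.0) z45 [723.  597.3] z8 [723.4 643.8]
scene amber ([225.0, 2.9], [7.3, 36.6], 131.5) z45 [-39.5 776.9] z8 [-73.2 831.5]
scene amber ([162.9, 8.4], [22.2, 34.2], 390.5) z45 [-240.3  647. ] z8 [-283.1  695.7]
scene green ([284.5, 301.5], [56.7, 58.1], 2586.0) z45 [ 634.2 -193.2] z8 [ 630.7 -182.2]
scene green ([318.1, 231.5], [39.0, 39.8], 1212.5) z45 [639.9  -2.6] z8 [636.6  17. ]
scene green ([255.0, 204.9], [13.3, 14.5], 148.5) z45 [468.    1.2] z8 [457.   20.9]
scene blue ([225.0, 374.9], [16.6, 17.8], 230.0) z45 [ 586.  -376.1] z8 [ 580.3 -373.3]
scene blue ([225.2, 365.0], [45.1, 66.7], 1823.5) z45 [ 577.8 -360.1] z8 [ 571.7 -356.6]
scene blue ([215.2, 248.2], [15.3, 16.4], 194.0) z45 [ 434.9 -146.2] z8 [ 422.4 -133.1]
scene blue ([339.6, 127.8], [32.7, 35.5], 892.5) z45 [57
[... 506 characters left out ...]
6 -298.4] z8 [ 854.1 -310.3]
top green ([266.8, 185.5], [10.8, 11.4], 94.5) z45 [465.7   3.6] z8 [470.4   1.3]
top green ([264.1, 131.3], [20.9, 24.1], 391.0) z45 [633.    9.9] z8 [643.    7.8]
top green ([323.5, 135.5], [38.7, 39.8], 1197.0) z45 [ 619.3 -172.2] z8 [ 628.9 -180.1]
top blue ([107.9, 257.6], [31.9, 35.1], 877.5) z45 [254.4 473.8] z8 [252.4 486.5]
top blue ([122.5, 211.6], [31.3, 32.9], 804.0) z45 [389.5 434.7] z8 [391.8 446.2]
top blue ([315.8, 196.4], [11.5, 12.1], 108.0) z45 [ 431.8 -143.8] z8 [ 435.5 -150.8]
top blue ([150.5, 152.7], [29.9, 31.3], 723.0) z45 [567.7 355.1] z8 [575.6 364. ]
top blue ([385.4, 150.7], [39.9, 41.3], 1291.5) z45 [ 571.2 -360.9] z8 [ 579.2 -374.8]
```

```bash
cat >> h.py <<'E'
from scipy.spatial.transform import Rotation as Ro
def st():
    s=env.observe(); return s,np.array(s["tool_pos"]),Ro.from_quat(s["ee_rot"])
def go(target,yaxis=None):
    """increment (turn, shift m) from measured pose to world target mm; yaxis: world jaw dir"""
    s,p,R=st(); d=R.as_matrix().T@(np.array(target)-p)/1000
    r=np.zeros(3)
    if yaxis is not None:
        x=np.array([0,0,-1.]);y=np.array([*yaxis,0.]);y/=np.linalg.norm(y);z=np.cross(x,y)
        r=(R.inv()*Ro.from_matrix(np.c_[x,y,z])).as_rotvec()
    print("t",round(s["t"],2),"pos",np.round(p,1),"turn",np.round(r,3),"shift m",np.round(d,4))
E
python3 - <<'E'
from h import *
s,p,R=st(); print(R.as_matrix().round(3))
ci=camera_info("wrist"); T=np.array(ci["world_from_camera"]); Rt=R.as_matrix()
print("cam in tool",(Rt.T@(T[:3,3]-p)).round(1)); print((Rt.T@T[:3,:3]).round(3))
print("tcp px",proj(ci,p))
go([467,2,250],[0,1])
# blue/green knobs triangulate (knob-top pixels from zooms)
c={n:camera_info(n) for n in ["top","scene"]}
for nm,a,b in [("blue",(90+144/2.5,90+148/2.5),(140+354/1.74,40+126/1.74)),("green",(90+437/2.5,90+94/2.5),(140+317/1.74,40+308/1.74))]:
    print(nm,tri([ray(c["top"],a),ray(c["scene"],b)]))
E
```

```text
[[-0.     0.434  0.901]
 [-0.     0.901 -0.434]
 [-1.    -0.     0.   ]]
cam in tool [-123.3   -0.3  -84.8]
[[-0.001  0.328 -0.945]
 [ 1.     0.    -0.001]
 [ 0.    -0.945 -0.328]]
tcp px [254.84094713 271.56403479]
t 1.25 pos [260.3 540.6 250.3] turn [-0.449 -0.     0.   ] shift m [ 3.000e-04 -3.956e-01  4.199e-01]
blue (array([571.82677582, 354.7798598 ,  90.53938107]), [np.float64(3.885316561208322), np.float64(3.8853165612084792)])
green (array([635.78767179,  11.97169759,  88.30206979]), [np.float64(3.7617994877017327), np.float64(3.7617994877019267)])
```

step_arm([
  [[-0.449,0,0,0,-0.469,0.455,0.0854],[-0.449,0,0,0,-0.469,0.455,0.0854],[-0.449,0,0,0,-0.469,0.455,0.0854],[-0.449,0,0,0,-0.469,0.455,0.0854],[-0.449,0,0,0,-0.469,0.455,0.0854],[-0.449,0,0,0,-0.469,0.455,0.0854],[-0.449,0,0,0,-0.469,0.455,0.0854],[-0.449,0,0,0,-0.469,0.455,0.0854]],
])

```text
t: 2.05
tool_pos: [385.7, 163.8, 250.7]
ee_rot: [-0.0, 0.707, 0.0, 0.707]
wrist_force: [1.0, 0.7, 0.0]
gripper_width: 1.001
```

```bash
python3 - <<'E'
from h import *
go([467,-80,250],[0,1])
print(st()[2].as_matrix().round(3))
E
```

```text
t 2.05 pos [385.7 163.8 250.7] turn [ 0.001  0.001 -0.   ] shift m [ 0.0007 -0.2438  0.0812]
[[ 0.001 -0.001  1.   ]
 [ 0.     1.     0.001]
 [-1.     0.     0.001]]
```

step_arm([
  [[0,0,0,0,-0.05,0.016,0.0854],[0,0,0,0,-0.095,0.032,0.0854],[0,0,0,0,-0.14,0.048,0.0854],[0,0,0,0,-0.185,0.064,0.0854],[0,0,0,0,-0.22,0.081,0.0854],[0,0,0,0,-0.244,0.081,0.0854],[0,0,0,0,-0.244,0.081,0.0854],[0,0,0,0,-0.244,0.081,0.0854]],
])

```text
t: 2.85
tool_pos: [466.1, -78.5, 250.2]
ee_rot: [0.001, 0.707, -0.0, 0.707]
wrist_force: [0.1, 0.5, -0.3]
gripper_width: 0.999
```

```bash
python3 - <<'E'
from h import *
print(st()[1])
ci=camera_info("wrist"); im=read_camera("wrist"); print(st()[1])
cv2.imwrite("pics/w1.png",im[:,:,::-1]); np.save("w1.npy",ci,allow_pickle=True)
E
```

```text
[466.1136699  -78.51983201 250.21656252]
[465.94968957 -77.8404572  250.22071206]
```

View pics/w1.png

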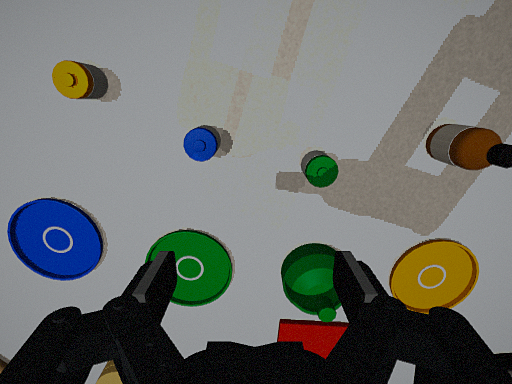

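The wrist picture shows the pot lids at blue (201,144), green (321,171) and amber (71,79), and the rings at blue (58,239), green (189,268) and amber (431,277). I refine these by segmenting and triangulating across the three views.

```bash
python3 - <<'E'
from h import *
c={n:camera_info(n) for n in ["scene","top"]}; c["wrist"]=np.load("w1.npy",allow_pickle=True).item()
im={"scene":cv2.imread("pics/scene0.png"),"top":cv2.imread("pics/top0.png"),"wrist":cv2.imread("pics/w1.png")}
hue={"amber":(15,30),"green":(45,80),"blue":(105,130)}
def blob(n,col,near):
    h=cv2.cvtColor(im[n],cv2.COLOR_BGR2HSV);a,b=hue[col]
    m=((h[...,0]>=a)&(h[...,0]<=b)&(h[...,1]>130)&(h[...,2]>60)).astype(np.uint8)
    cs,_=cv2.findContours(m,cv2.RETR_EXTERNAL,cv2.CHAIN_APPROX_NONE)
    k=min([k for k in cs if cv2.contourArea(k)>60],key=lambda k:np.hypot(*(np.array(cv2.minEnclosingCircle(k)[0])-near)))
    return np.array(cv2.fitEllipse(k)[0])
def ring(n,near,r):
    g=im[n].astype(int); x,y=near; best=None
    h=cv2.cvtColor(im[n],cv2.COLOR_BGR2HSV)
    ys,xs=np.mgrid[0:384,0:512]
    m=(np.hypot(xs-x,ys-y)<r)&(h[...,1]<110)
    pts=np.c_[xs[m],ys[m]].astype(np.float32)
    # ring centroid via enclosing ellipse of hull
    e=cv2.fitEllipse(cv2.convexHull(pts)); return np.array(e[0])
lids={"green":{"scene":(255,205),"top":(267,186),"wrist":(321,171)},"blue":{"scene":(215,248),"top":(316,196),"wrist":(201,144)},"amber":{"scene":(157,287),"top":(362,220),"wrist":(71,79)}}
for col,d in lids.items():
    px={n:blob(n,col,v) for n,v in d.items()}
    X,e=tri([ray(c[n],px[n]) for n in px]); print("lid",col,X.round(1),np.round(e,1),{n:(px[n].round(1).tolist(),atz(c[n],px[n],45)[:2].round(1).tolist()) for n in px})
rings={"green":{"scene":(284,301),"top":(324,136),"wrist":(189,268)},"blue":{"scene":(225,375),"top":(385,151),"wrist":(58,239)},"amber":{"scene":(345,181),"top":(204,132),"wrist":(431,277)}}
rr={"scene":16,"top":12,"wrist":24}
for col,d in rings.items():
    px={n:ring(n,v,rr[n]) for n,v in d.items()}
    X,e=tri([ray(c[n],px[n]) for n in px]); print("ring",col,X.round(1),np.round(e,1),{n:(px[n].round(1).tolist(),atz(c[n],px[n],4)[:2].round(1).tolist()) for n in px})
E
```

```text
lid green [465.7   4.1  42.3] [0.6 0.8 0.9] {'scene': ([255.0, 204.3], [467.0, 2.9]), 'top': ([266.8, 185.5], [465.6, 3.5]), 'wrist': ([322.0, 171.2], [464.2, 3.9])}
lid blue [ 432.2 -144.4   40.3] [0.2 0.5 0.4] {'scene': ([214.9, 247.9], [433.9, -145.9]), 'top': ([315.8, 196.4], [431.9, -143.9]), 'wrist': ([199.5, 144.1], [431.2, -143.1])}
lid amber [ 360.6 -282.3   41.3] [0.4 0.6 1. ] {'scene': ([157.1, 286.6], [362.7, -282.9]), 'top': ([362.0, 219.6], [361.1, -281.2]), 'wrist': ([70.1, 78.9], [359.9, -280.1])}
ring green [ 628.  -183.7    8.3] [2.7 3.1 5.2] {'scene': ([284.3, 301.1], [629.5, -180.4]), 'top': ([323.7, 135.9], [628.7, -181.5]), 'wrist': ([182.7, 268.4], [629.4, -190.0])}
ring blue [ 579.1 -373.9    2.8] [0.7 0.7 0.3] {'scene': ([224.9, 375.1], [579.7, -373.4]), 'top': ([384.7, 151.2], [578.7, -374.1]), 'wrist': ([57.4, 239.2], [578.2, -372.7])}
ring amber [645.1 198.8   3.8] [0.5 0.7 0.9] {'scene': ([344.3, 180.3], [645.7, 198.6]), 'top': ([203.9, 131.2], [645.1, 198.1]), 'wrist': ([431.3, 276.2], [644.5, 199.4])}
```

step_arm([
  [[0,0,0,0.02,0.045,0,0.0854],[0,0,0,0.05,0.075,0,0.0854],[0,0,0,0.09,0.082,0,0.0854],[0,0,0,0.13,0.082,0,0.0854],[0,0,0,0.15,0.082,0,0.0854],[0,0,0,0.15,0.082,0,0.0854],[0,0,0,0.15,0.082,0,0.0854]],
], squeeze=40)

```text
t: 3.6
tool_pos: [466.2, 4.5, 100.7]
ee_rot: [-0.001, 0.707, 0.001, 0.707]
wrist_force: [-0.3, -0.7, 0.6]
gripper_width: 1.002
```

```bash
python3 - <<'E'
from h import *
go([465.7,3.8,30],[0,1])
ci=camera_info("wrist"); im=read_camera("wrist")
cv2.imwrite("pics/w2.png",im[:,:,::-1])
print(proj(ci,[465.7,3.8,45]),proj(ci,[465.7,3.8,50]))
E
```

```text
t 3.6 pos [466.2   4.5 100.7] turn [ 0.002 -0.001 -0.   ] shift m [ 0.0707 -0.0007 -0.0004]
[253.61112932 225.00085602] [253.59607985 228.09379088]
```

View pics/w2.png

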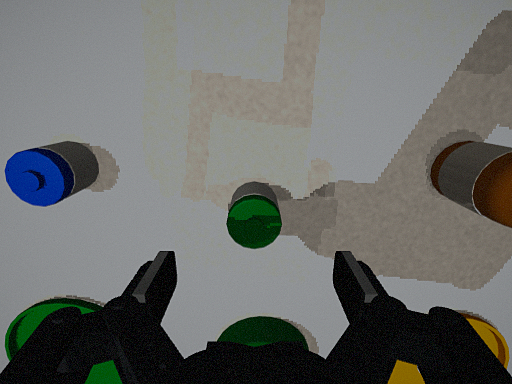

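The lid sits at (254,222) between the fingers, against a prediction of (254,225). I descend and grip.

step_arm([
  [[0,0,0,0.04,0,0,0.0854],[0,0,0,0.07,0,0,0.0854],[0,0,0,0.071,0,0,0.0854],[0,0,0,0.071,0,0,0.03],[0,0,0,0.071,0,0,0.03],[0,0,0,0.071,0,0,0.03],[0,0,0,0.071,0,0,0.03],[0,0,0,0.071,0,0,0.03]],
], squeeze=40)

```text
t: 4.45
tool_pos: [467.6, 3.4, 31.0]
ee_rot: [-0.0, 0.706, -0.0, 0.708]
wrist_force: [-1.4, 0.5, 9.4]
gripper_width: 0.462
```

step_arm([
  [[0,0,0,-0.01,0,0,0.03],[0,0,0,-0.03,0,0,0.03],[0,0,0,-0.055,0,0,0.03],[0,0,0,-0.07,-0.025,0.02,0.03],[0,0,0,-0.07,-0.055,0.045,0.03],[0,0,0,-0.07,-0.085,0.075,0.03],[0,0,0,-0.07,-0.115,0.1,0.03],[0,0,0,-0.07,-0.14,0.125,0.03]],
])

```text
t: 5.25
tool_pos: [592.4, -138.1, 100.7]
ee_rot: [-0.0, 0.707, -0.0, 0.707]
wrist_force: [0.3, 0.1, -1.4]
gripper_width: 0.458
```

```bash
python3 - <<'E'
from h import *
print(st()[0]["wrist_force"],st()[0]["gripper_width"])
go([629.3,-181.2,60],[0,1])
E
```

```text
[ 0.33400706  0.13043304 -1.41158187] 0.4579101600468416
t 5.25 pos [ 592.4 -138.1  100.7] turn [-0.     0.001  0.001] shift m [ 0.0408 -0.043   0.0368]
```

step_arm([
  [[0,0,0,0.01,-0.025,0.022,0.03],[0,0,0,0.025,-0.043,0.037,0.03],[0,0,0,0.03,-0.043,0.037,0.03],[0,0,0,0.03,-0.043,0.037,0.03],[0,0,0,0.03,-0.043,0.037,0.03]],
])

```text
t: 5.75
tool_pos: [627.3, -178.5, 69.7]
ee_rot: [0.0, 0.708, 0.0, 0.707]
wrist_force: [0.2, -0.8, -1.0]
gripper_width: 0.456
```

```bash
cat >> h.py <<'E'
def snap(name):
    ci=camera_info("wrist"); im=read_camera("wrist"); cv2.imwrite(f"pics/{name}.png",im[:,:,::-1]); np.save(name+".npy",ci,allow_pickle=True); return ci,im
E
python3 - <<'E'
from h import *
go([629.3,-181.2,34],[0,1])
ci,im=snap("w3"); p=st()[1]
print(proj(ci,p+[0,0,15]),proj(ci,[629.3,-181.2,4]))
E
```

```text
t 5.75 pos [ 627.3 -178.5   69.7] turn [ 0.    -0.001 -0.001] shift m [ 0.0357 -0.0028  0.002 ]
[254.83113595 291.35516192] [250.86559674 222.2591816 ]
```

View pics/w3.png

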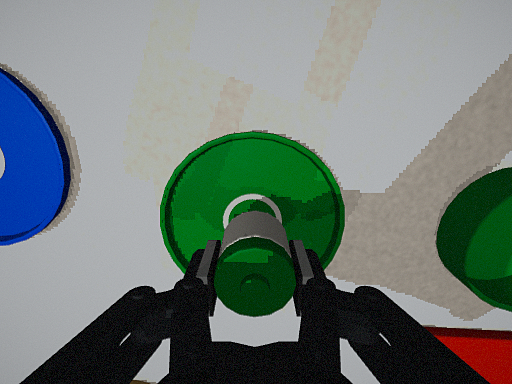

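```bash
python3 - <<'E'
from h import *
ci=np.load("w3.npy",allow_pickle=True).item(); im=cv2.imread("pics/w3.png")
p=st()[1]
o=cv2.resize(im[190:330,190:320],None,fx=4,fy=4,interpolation=cv2.INTER_CUBIC)
for off in [0,-3,-6]:
  for h in [9,12,15]:
    th=np.linspace(0,2*np.pi,80); q=np.array([proj(ci,p+[off+20*np.cos(a),20*np.sin(a),h]) for a in th])
    print(off,h,q.min(0).round(1),q.max(0).round(1))
cv2.imwrite("pics/w3z.png",o)
E
```

```text
0 9 [213.9 247.3] [295.7 316.1]
0 12 [213.1 250.6] [296.6 320.5]
0 15 [212.2 254.1] [297.5 325.1]
-3 9 [213.6 241.5] [296.  311.4]
-3 12 [212.8 244.8] [296.9 315.7]
-3 15 [211.9 248.1] [297.8 320.2]
-6 9 [213.3 235.7] [296.3 306.6]
-6 12 [212.4 238.8] [297.2 310.9]
-6 15 [211.5 242.1] [298.1 315.3]
```

View pics/w3z.png

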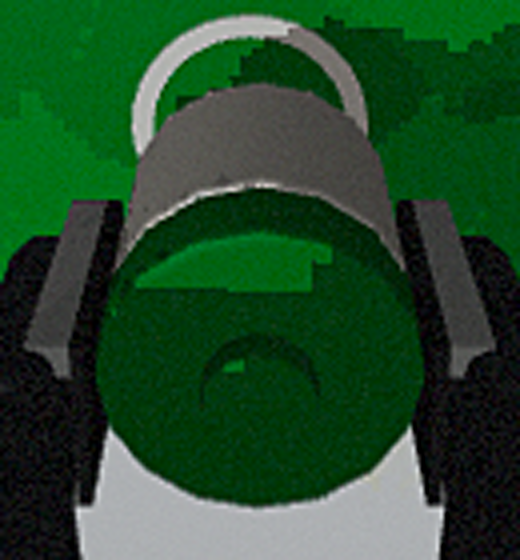

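step_arm([
  [[0,0,0,0.012,-0.002,0.002,0.03],[0,0,0,0.022,-0.002,0.002,0.03],[0,0,0,0.026,-0.002,0.002,0.03],[0,0,0,0.028,-0.002,0.002,0.03],[0,0,0,0.03,-0.002,0.002,0.03],[0,0,0,0.03,-0.002,0.002,0.03]],
])

```text
t: 6.4
tool_pos: [630.3, -181.3, 39.1]
ee_rot: [-0.0, 0.707, 0.0, 0.707]
wrist_force: [-0.6, -0.3, -0.7]
gripper_width: 0.457
```

```bash
python3 - <<'E'
from h import *
print(st()[0]["wrist_force"])
go([629.3,-181.2,34],[0,1])
E
```

```text
[-0.5772021  -0.3374009  -0.68165581]
t 6.4 pos [ 630.3 -181.3   39.1] turn [ 0. -0. -0.] shift m [ 0.0051  0.0001 -0.001 ]
```

step_arm([
  [[0,0,0,0.002,0,-0.001,0.03],[0,0,0,0.003,0,-0.001,0.03],[0,0,0,0.003,0,-0.001,0.03]],
])

```text
t: 6.7
tool_pos: [629.3, -181.4, 36.3]
ee_rot: [-0.0, 0.707, 0.0, 0.707]
wrist_force: [-0.0, 1.0, -1.6]
gripper_width: 0.455
```

step_arm([
  [[0,0,0,0.0015,0,0,0.03],[0,0,0,0.003,0,0,0.03],[0,0,0,0.003,0,0,0.03]],
])

```text
t: 7.0
tool_pos: [629.6, -181.5, 35.1]
ee_rot: [-0.0, 0.707, -0.0, 0.707]
wrist_force: [-3.9, 1.8, 10.8]
gripper_width: 0.457
```

step_arm([
  [[0,0,0,-0.001,0,0,0.05],[0,0,0,-0.001,0,0,0.06],[0,0,0,-0.001,0,0,0.06],[0,0,0,-0.001,0,0,0.06],[0,0,0,-0.03,0,0,0.06],[0,0,0,-0.07,0,0,0.0854],[0,0,0,-0.09,0,-0.03,0.0854],[0,0,0,-0.09,0.01,-0.07,0.0854]],
])

```text
t: 7.8
tool_pos: [563.4, -173.7, 126.9]
ee_rot: [-0.002, 0.704, -0.001, 0.71]
wrist_force: [0.9, 0.5, -1.1]
gripper_width: 1.003
```

```bash
python3 - <<'E'
from h import *
go([432,-144,100],[0,1])
ci,im=snap("w4")
print(proj(ci,[629.3,-181.2,49]),proj(ci,[629.3,-181.2,4]))
E
```

```text
t 7.8 pos [ 563.4 -173.7  126.9] turn [0.    0.009 0.004] shift m [ 0.0256  0.0299 -0.1316]
[246.28788212 282.64882856] [247.67854507 254.67124178]
```

View pics/w4.png

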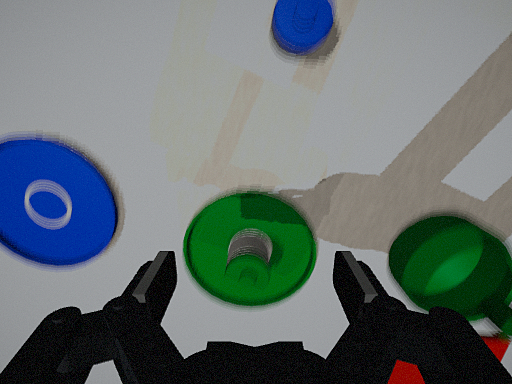

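The picture is a little blurred by motion. The green pot stands upright at about (247,260), central in its dish. Next is the blue pot.

step_arm([
  [[0,0,0,0,0.012,-0.045,0.0854],[0,0,0,0.0,0.022,-0.085,0.0854],[0,0,0,0.01,0.03,-0.12,0.0854],[0,0,0,0.025,0.03,-0.132,0.0854],[0,0,0,0.026,0.03,-0.132,0.0854],[0,0,0,0.026,0.03,-0.132,0.0854],[0,0,0,0.026,0.03,-0.132,0.0854]],
])

```text
t: 8.55
tool_pos: [429.5, -142.3, 97.9]
ee_rot: [-0.0, 0.706, -0.0, 0.708]
wrist_force: [0.1, 0.9, 0.8]
gripper_width: 1.003
```

```bash
python3 - <<'E'
from h import *
go([432,-144,31],[0,1])
ci,im=snap("w5")
print(proj(ci,[432,-144,42]))
c=camera_info("top");t=read_camera("top");cv2.imwrite("pics/top1.png",t[:,:,::-1])
print(proj(c,[629.3,-181.2,4]),proj(c,[629.3,-181.2,49]))
cv2.imwrite("pics/top1z.png",cv2.resize(t[100:180,280:420,::-1],None,fx=5,fy=5,interpolation=cv2.INTER_CUBIC))
E
```

```text
t 8.55 pos [ 429.5 -142.3   97.9] turn [0.    0.002 0.001] shift m [ 0.0669 -0.0016  0.0024]
[252.27336904 228.51948387]
[323.58602861 135.69244028] [326.6182206  131.95105554]
```

View pics/w5.png

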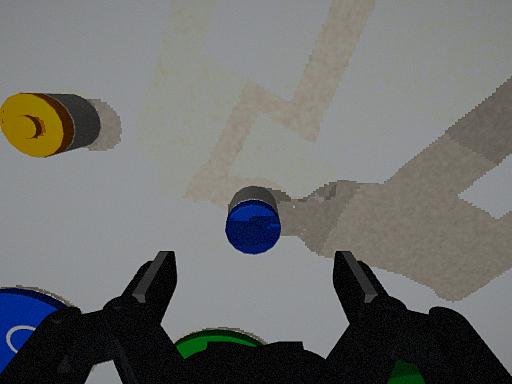

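View pics/top1z.png

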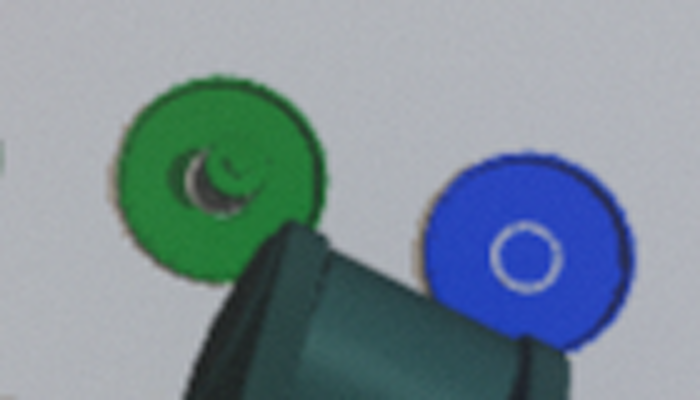

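The green pot's lid is at about (327,133) in the top view, where (326.6,132) was predicted, so it's centred. Blue pot: lid at (253,227) against a prediction of (252,228). I grip it.

step_arm([
  [[0,0,0,0.03,-0.001,0.001,0.0854],[0,0,0,0.06,-0.001,0.002,0.0854],[0,0,0,0.067,-0.001,0.002,0.0854],[0,0,0,0.067,-0.001,0.002,0.0854],[0,0,0,0.067,-0.001,0.002,0.03],[0,0,0,0.067,-0.001,0.002,0.03],[0,0,0,0.067,-0.001,0.002,0.03],[0,0,0,0.067,-0.001,0.002,0.03]],
])

```text
t: 9.45
tool_pos: [430.1, -142.8, 31.5]
ee_rot: [-0.0, 0.706, -0.0, 0.708]
wrist_force: [-0.7, 0.9, 6.1]
gripper_width: 0.451
```

step_arm([
  [[0,0,0,0,0,0,0.03],[0,0,0,-0.01,0,0,0.03],[0,0,0,-0.03,0,0,0.03],[0,0,0,-0.055,-0.01,0.005,0.03],[0,0,0,-0.07,-0.04,0.025,0.03],[0,0,0,-0.07,-0.075,0.048,0.03],[0,0,0,-0.07,-0.11,0.07,0.03],[0,0,0,-0.07,-0.145,0.092,0.03]],
])

```text
t: 10.25
tool_pos: [522.1, -288.7, 101.7]
ee_rot: [-0.0, 0.707, -0.0, 0.707]
wrist_force: [0.7, -1.3, -1.6]
gripper_width: 0.461
```

```bash
python3 - <<'E'
from h import *
go([579,-373.7,50],[0,1])
E
```

```text
t 10.25 pos [ 522.1 -288.7  101.7] turn [0.    0.001 0.001] shift m [ 0.0518 -0.0849  0.0568]
```

step_arm([
  [[0,0,0,0,-0.03,0.02,0.03],[0,0,0,0.01,-0.06,0.04,0.03],[0,0,0,0.03,-0.08,0.053,0.03],[0,0,0,0.046,-0.085,0.055,0.03],[0,0,0,0.052,-0.085,0.055,0.03],[0,0,0,0.052,-0.085,0.055,0.03],[0,0,0,0.052,-0.085,0.055,0.03]],
])

```text
t: 10.95
tool_pos: [575.7, -371.0, 48.7]
ee_rot: [0.0, 0.707, 0.001, 0.707]
wrist_force: [0.9, -1.1, -1.6]
gripper_width: 0.457
```

```bash
python3 - <<'E'
from h import *
go([578,-373.7,36],[0,1])
ci,im=snap("w6"); print(proj(ci,[579,-373.7,4]))
E
```

```text
t 10.95 pos [ 575.7 -371.    48.7] turn [ 0.001 -0.001 -0.001] shift m [ 0.0127 -0.0027  0.0023]
[250.57415601 237.09526303]
```

View pics/w6.png

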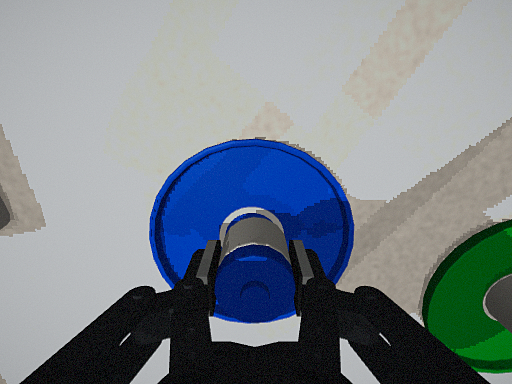

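step_arm([
  [[0,0,0,0.004,-0.002,0.001,0.03],[0,0,0,0.008,-0.0025,0.002,0.03],[0,0,0,0.011,-0.0025,0.002,0.03],[0,0,0,0.013,-0.0025,0.002,0.03],[0,0,0,0.013,-0.0025,0.002,0.03]],
])

```text
t: 11.5
tool_pos: [578.3, -374.8, 35.6]
ee_rot: [-0.0, 0.707, 0.0, 0.707]
wrist_force: [-0.5, 0.5, 3.6]
gripper_width: 0.458
```

step_arm([
  [[0,0,0,0.0005,0,0,0.045],[0,0,0,0,0,0,0.06],[0,0,0,0,0,0,0.06],[0,0,0,0,0,0,0.06],[0,0,0,-0.03,0,0,0.06],[0,0,0,-0.065,0,-0.01,0.0854],[0,0,0,-0.065,0.02,-0.045,0.0854],[0,0,0,-0.065,0.04,-0.09,0.0854]],
])

```text
t: 12.3
tool_pos: [490.2, -336.2, 102.0]
ee_rot: [-0.002, 0.705, -0.001, 0.709]
wrist_force: [-0.3, -0.1, -0.3]
gripper_width: 1.0
```

step_arm([
  [[0,0,0,0,0.02,-0.045,0.0854],[0,0,0,0,0.04,-0.09,0.0854],[0,0,0,0,0.053,-0.12,0.0854],[0,0,0,0,0.053,-0.127,0.0854],[0,0,0,0,0.053,-0.127,0.0854],[0,0,0,0,0.053,-0.127,0.0854]],
])

```text
t: 12.9
tool_pos: [363.0, -283.5, 100.8]
ee_rot: [-0.001, 0.706, -0.001, 0.708]
wrist_force: [0.7, -0.5, 0.6]
gripper_width: 1.001
```

```bash
python3 - <<'E'
from h import *
go([361,-281.5,31],[0,1])
ci,im=snap("w7"); print(proj(ci,[361,-281.5,42]))
c=camera_info("top");t=read_camera("top")
print(proj(c,[579,-373.7,49]))
cv2.imwrite("pics/top2z.png",cv2.resize(t[100:180,280:420,::-1],None,fx=5,fy=5,interpolation=cv2.INTER_CUBIC))
E
```

```text
t 12.9 pos [ 363.  -283.5  100.8] turn [-0.     0.002  0.002] shift m [ 0.0698  0.0021 -0.0021]
[257.47422008 221.04460069]
[389.93868627 147.87939481]
```

View pics/w7.png

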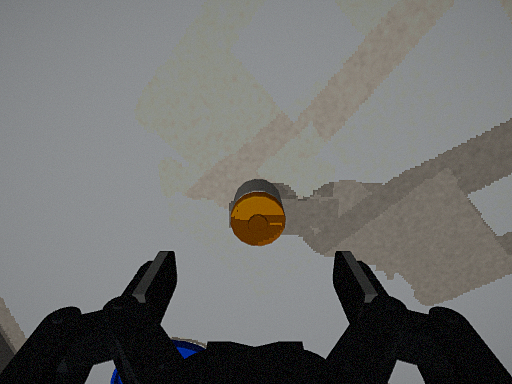

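View pics/top2z.png

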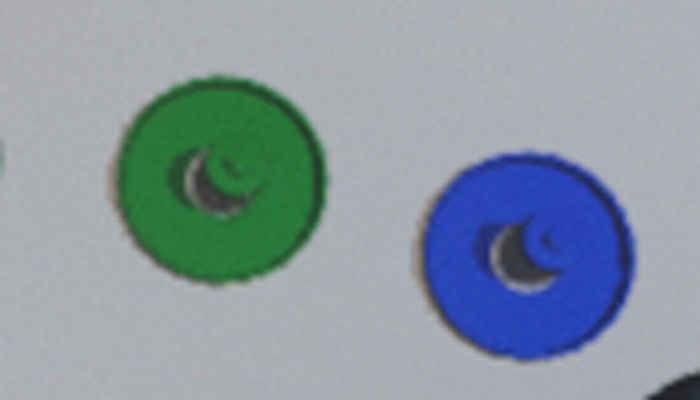

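The blue pot's lid is at (389,148) in the top view, with (390,148) predicted, so it's good. The amber lid is at (258,219) between the fingers, so I grip it.

step_arm([
  [[0,0,0,0.035,0.001,-0.001,0.0854],[0,0,0,0.065,0.002,-0.002,0.0854],[0,0,0,0.07,0.002,-0.002,0.0854],[0,0,0,0.07,0.002,-0.002,0.0854],[0,0,0,0.07,0.002,-0.002,0.03],[0,0,0,0.07,0.002,-0.002,0.03],[0,0,0,0.07,0.002,-0.002,0.03],[0,0,0,0.07,0.002,-0.002,0.03]],
])

```text
t: 13.8
tool_pos: [360.1, -280.6, 31.5]
ee_rot: [-0.001, 0.707, -0.001, 0.708]
wrist_force: [0.8, -0.4, 5.5]
gripper_width: 0.454
```

step_arm([
  [[0,0,0,0,0,0,0.03],[0,0,0,-0.01,0,0,0.03],[0,0,0,-0.035,0,0,0.03],[0,0,0,-0.07,0.01,0.005,0.03],[0,0,0,-0.1,0.03,0.018,0.03],[0,0,0,-0.125,0.06,0.036,0.03],[0,0,0,-0.13,0.1,0.06,0.03],[0,0,0,-0.13,0.14,0.083,0.03]],
])

```text
t: 14.6
tool_pos: [444.0, -139.3, 162.9]
ee_rot: [-0.0, 0.706, -0.001, 0.709]
wrist_force: [1.1, -1.2, -1.1]
gripper_width: 0.456
```

step_arm([
  [[0,0,0,0,0.04,0.024,0.03],[0,0,0,0,0.08,0.048,0.03],[0,0,0,0,0.12,0.072,0.03],[0,0,0,0,0.16,0.096,0.03],[0,0,0,0,0.2,0.12,0.03],[0,0,0,0,0.24,0.144,0.03],[0,0,0,0,0.27,0.165,0.03],[0,0,0,0,0.3,0.18,0.03]],
])

```text
t: 15.4
tool_pos: [623.3, 162.0, 161.3]
ee_rot: [-0.0, 0.707, 0.0, 0.707]
wrist_force: [0.4, -0.4, -0.9]
gripper_width: 0.46
```

```bash
python3 - <<'E'
from h import *
go([645,198.7,50],[0,1])
E
```

```text
t 15.4 pos [623.3 162.  161.3] turn [0.001 0.001 0.   ] shift m [0.1113 0.0367 0.0216]
```

step_arm([
  [[0,0,0,0.02,0.025,0.014,0.03],[0,0,0,0.05,0.036,0.021,0.03],[0,0,0,0.08,0.036,0.021,0.03],[0,0,0,0.1,0.036,0.021,0.03],[0,0,0,0.11,0.036,0.021,0.03],[0,0,0,0.11,0.036,0.021,0.03],[0,0,0,0.11,0.036,0.021,0.03]],
])

```text
t: 16.1
tool_pos: [643.9, 196.1, 51.5]
ee_rot: [0.0, 0.707, 0.0, 0.708]
wrist_force: [-0.2, -1.0, -0.2]
gripper_width: 0.46
```

```bash
python3 - <<'E'
from h import *
go([645,198.7,36],[0,1])
E
```

```text
t 16.1 pos [643.9 196.1  51.5] turn [-0.     0.001 -0.   ] shift m [0.0155 0.0026 0.001 ]
```

step_arm([
  [[0,0,0,0.005,0.001,0.001,0.03],[0,0,0,0.009,0.002,0.001,0.03],[0,0,0,0.012,0.002,0.001,0.03],[0,0,0,0.014,0.002,0.001,0.03],[0,0,0,0.0155,0.002,0.001,0.03],[0,0,0,0.0155,0.002,0.001,0.03]],
])

```text
t: 16.7
tool_pos: [644.2, 198.1, 35.5]
ee_rot: [-0.0, 0.707, 0.0, 0.707]
wrist_force: [-2.5, -0.1, 5.7]
gripper_width: 0.457
```

step_arm([
  [[0,0,0,0,0,0,0.045],[0,0,0,0,0,0,0.06],[0,0,0,0,0,0,0.06],[0,0,0,0,0,0,0.06],[0,0,0,-0.03,0,0,0.06],[0,0,0,-0.07,0,0,0.0854],[0,0,0,-0.11,0,0,0.0854],[0,0,0,-0.15,-0.01,0,0.0854]],
])

```text
t: 17.5
tool_pos: [644.0, 188.9, 186.1]
ee_rot: [-0.0, 0.707, 0.001, 0.707]
wrist_force: [0.6, -0.3, -0.3]
gripper_width: 1.003
```

step_arm([
  [[0,0,0,-0.02,-0.03,0,0.0854],[0,0,0,-0.025,-0.07,0,0.0854],[0,0,0,-0.025,-0.11,0,0.0854],[0,0,0,-0.025,-0.15,-0.004,0.0854],[0,0,0,-0.025,-0.178,-0.008,0.0854],[0,0,0,-0.025,-0.178,-0.008,0.0854],[0,0,0,-0.025,-0.178,-0.008,0.0854],[0,0,0,-0.025,-0.178,-0.008,0.0854]],
])

```text
t: 18.3
tool_pos: [636.4, 11.0, 209.8]
ee_rot: [-0.0, 0.707, 0.0, 0.707]
wrist_force: [-1.0, 0.4, 0.9]
gripper_width: 1.001
```

```bash
python3 - <<'E'
from h import *
go([636,10,86],[0,1])
ci,im=snap("w8"); print(proj(ci,[636,10,96]))
c=camera_info("top");t=read_camera("top")
print(proj(c,[645,198.7,49]))
cv2.imwrite("pics/top3z.png",cv2.resize(t[100:180,160:300,::-1],None,fx=5,fy=5,interpolation=cv2.INTER_CUBIC))
E
```

```text
t 18.3 pos [636.4  11.  209.8] turn [ 0.001 -0.    -0.   ] shift m [ 0.1238 -0.0011 -0.0004]
[253.30820428 197.57467537]
[202.20700178 127.27653343]
```

View pics/w8.png

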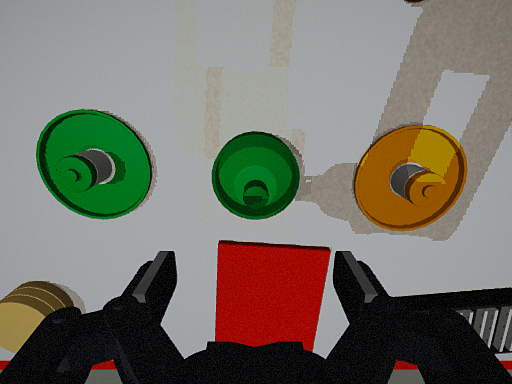

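View pics/top3z.png

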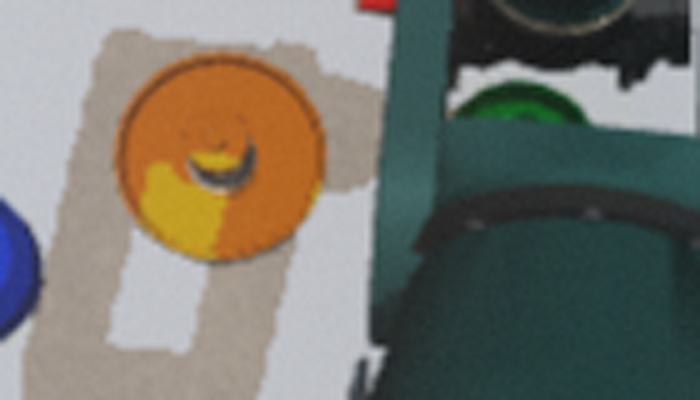

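The amber pot's lid is at (203,127) in the top view, with (202,127) predicted, so it's good. The green cover's knob shows near (256,192) in the wrist view. I zoom in and measure it.

```bash
python3 - <<'E'
from h import *
im=cv2.imread("pics/w8.png"); ci=np.load("w8.npy",allow_pickle=True).item()
o=cv2.resize(im[120:230,200:310],None,fx=5,fy=5,interpolation=cv2.INTER_CUBIC); o=cv2.convertScaleAbs(o,alpha=1.6,beta=10)
cv2.imwrite("pics/w8z.png",o)
th=np.linspace(0,2*np.pi,60)
for x,y in [(636,10),(632,12)]:
  for z,r in [(96,12),(0,50)]:
    q=np.array([proj(ci,[x+r*np.cos(a),y+r*np.sin(a),z]) for a in th]); print(x,y,z,q.min(0).round(1),q.max(0).round(1))
E
```

```text
636 10 96 [240.1 185. ] [266.5 209.8]
636 10 0 [213.  130.2] [294.  209.1]
632 12 96 [242.2 180.6] [268.8 205.8]
632 12 0 [214.5 126.7] [295.8 206.2]
```

View pics/w8z.png

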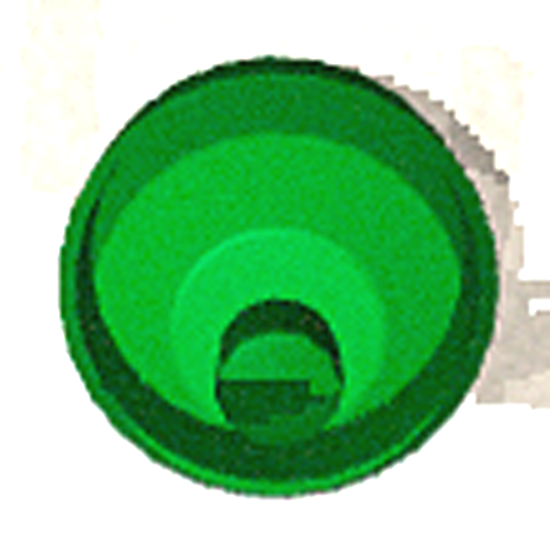

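step_arm([
  [[0,0,0,0.04,0.001,-0.001,0.06],[0,0,0,0.08,0.001,-0.001,0.06],[0,0,0,0.11,0.001,-0.001,0.06],[0,0,0,0.122,0.001,-0.001,0.06],[0,0,0,0.122,0.001,-0.001,0.06],[0,0,0,0.122,0.001,-0.001,0.06]],
], squeeze=60)

```text
t: 19.0
tool_pos: [636.4, 11.5, 88.9]
ee_rot: [-0.0, 0.707, 0.0, 0.708]
wrist_force: [1.4, 0.1, 0.3]
gripper_width: 0.7
```

```bash
python3 - <<'E'
from h import *
go([635.5,12,87],[0,1])
ci,im=snap("w9"); print(proj(ci,[635.5,12,96]))
E
```

```text
t 19.0 pos [636.4  11.5  88.9] turn [0.001 0.002 0.   ] shift m [ 0.0019  0.0005 -0.0009]
[255.73465945 278.57754333]
```

View pics/w9.png

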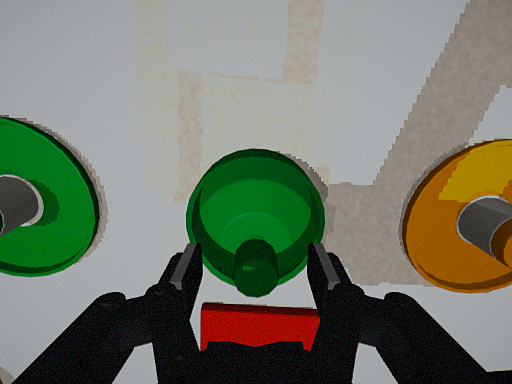

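The knob is at (256,275), centred between the fingers. I close on it.

step_arm([
  [[0,0,0,0.001,0.0005,-0.001,0.04],[0,0,0,0.001,0.0005,-0.001,0.015],[0,0,0,0.001,0.0005,-0.001,0.015],[0,0,0,0.001,0.0005,-0.001,0.015],[0,0,0,0.001,0.0005,-0.001,0.015],[0,0,0,0.001,0.0005,-0.001,0.015]],
], squeeze=60)

```text
t: 19.65
tool_pos: [634.9, 11.8, 88.0]
ee_rot: [0.0, 0.707, 0.0, 0.708]
wrist_force: [-2.7, 1.6, 6.6]
gripper_width: 0.257
```

step_arm([
  [[0,0,0,-0.005,0,0,0.015],[0,0,0,-0.01,0,0,0.015],[0,0,0,-0.02,0,0,0.015],[0,0,0,-0.02,0,0,0.015],[0,0,0,-0.02,0,0,0.015]],
])

```text
t: 20.15
tool_pos: [634.7, 11.5, 107.3]
ee_rot: [-0.0, 0.707, -0.0, 0.707]
wrist_force: [0.3, -0.1, -1.4]
gripper_width: 0.26
```

```bash
python3 - <<'E'
from h import *
go([629.3,-181.2,150],[0,1])
ci,im=snap("w10"); p=st()[1]; print(p,proj(ci,p+[0,0,9]))
E
```

```text
t 20.15 pos [634.7  11.5 107.3] turn [0.    0.001 0.   ] shift m [-0.0427 -0.1927 -0.0054]
[634.36884257  11.54671938 106.94657206] [254.77560855 281.45419586]
```

View pics/w10.png

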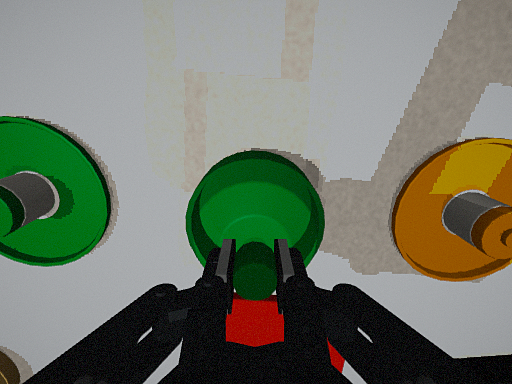

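step_arm([
  [[0,0,0,-0.02,0,0,0.015],[0,0,0,-0.045,-0.005,0,0.015],[0,0,0,-0.06,-0.025,0,0.015],[0,0,0,-0.06,-0.055,-0.001,0.015],[0,0,0,-0.06,-0.085,-0.002,0.015],[0,0,0,-0.06,-0.115,-0.003,0.015],[0,0,0,-0.06,-0.145,-0.004,0.015],[0,0,0,-0.06,-0.17,-0.005,0.015]],
])

```text
t: 21.0
tool_pos: [628.9, -160.0, 166.4]
ee_rot: [0.0, 0.707, -0.0, 0.707]
wrist_force: [0.5, -0.2, -2.1]
gripper_width: 0.26
```

step_arm([
  [[0,0,0,0,-0.015,0,0.015],[0,0,0,0,-0.023,0,0.015],[0,0,0,0,-0.023,0,0.015],[0,0,0,0,-0.023,0,0.015]],
])

```text
t: 21.4
tool_pos: [629.3, -180.4, 166.7]
ee_rot: [0.0, 0.707, 0.0, 0.707]
wrist_force: [-0.0, 0.1, -2.7]
gripper_width: 0.257
```

```bash
python3 - <<'E'
from h import *
go([629.3,-181.2,92],[0,1])
ci,im=snap("w11"); p=st()[1]
print(proj(ci,p+[0,0,9]),proj(ci,[629.3,-181.2,4]),proj(ci,[629.3,-181.2,54]))
sc=read_camera("scene"); cv2.imwrite("pics/s11.png",cv2.resize(sc[150:384,180:440,::-1],None,fx=2.5,fy=2.5,interpolation=cv2.INTER_CUBIC))
E
```

```text
t 21.4 pos [ 629.3 -180.4  166.7] turn [ 0.001 -0.001 -0.001] shift m [ 0.0747 -0.0009  0.    ]
[255.1764     282.50072493] [253.59711723 182.77001503] [253.51417513 198.50651202]
```

View pics/w11.png

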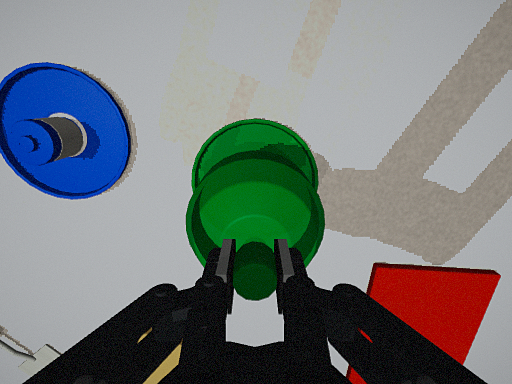

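View pics/s11.png

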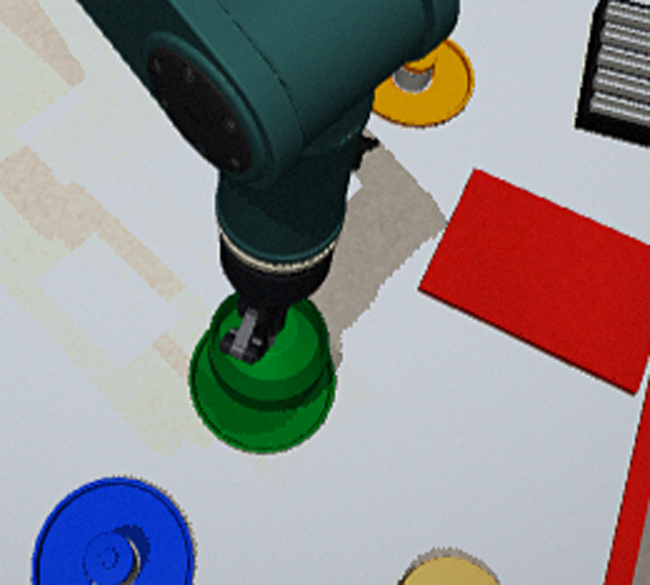

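The cover hangs level, and its outline (columns 187 to 323) is centred over the dish (192 to 318). I lower it.

step_arm([
  [[0,0,0,0.015,0,0,0.015],[0,0,0,0.03,-0.001,0,0.015],[0,0,0,0.045,-0.001,0,0.015],[0,0,0,0.058,-0.001,0,0.015],[0,0,0,0.066,-0.001,0,0.015],[0,0,0,0.07,-0.001,0,0.015],[0,0,0,0.072,-0.001,0,0.015],[0,0,0,0.072,-0.001,0,0.015]],
])

```text
t: 22.3
tool_pos: [629.6, -182.5, 94.9]
ee_rot: [-0.0, 0.707, -0.0, 0.707]
wrist_force: [-0.1, 0.4, -1.2]
gripper_width: 0.259
```

step_arm([
  [[0,0,0,0.0015,0.001,0,0.015],[0,0,0,0.003,0.001,0,0.015],[0,0,0,0.003,0.001,0,0.015]],
])

```text
t: 22.6
tool_pos: [629.7, -181.4, 92.2]
ee_rot: [-0.0, 0.707, -0.0, 0.707]
wrist_force: [-0.8, -0.5, -1.7]
gripper_width: 0.258
```

step_arm([
  [[0,0,0,0.001,0,0,0.015],[0,0,0,0.002,0,0,0.015],[0,0,0,0.002,0,0,0.015]],
])

```text
t: 22.9
tool_pos: [629.7, -181.3, 92.0]
ee_rot: [-0.0, 0.707, 0.0, 0.707]
wrist_force: [-3.4, 2.0, 12.3]
gripper_width: 0.263
```

step_arm([
  [[0,0,0,-0.001,0,0,0.03],[0,0,0,-0.001,0,0,0.06],[0,0,0,-0.001,0,0,0.06],[0,0,0,-0.001,0,0,0.06],[0,0,0,-0.025,0,0,0.06],[0,0,0,-0.06,0,0,0.06],[0,0,0,-0.1,0,0,0.06],[0,0,0,-0.12,0,0,0.06]],
])

```text
t: 23.7
tool_pos: [630.8, -182.0, 213.2]
ee_rot: [-0.001, 0.706, -0.001, 0.709]
wrist_force: [-0.1, -0.6, 0.8]
gripper_width: 0.706
```

step_arm([
  [[0,0,0,0,0.04,-0.004,0.06],[0,0,0,0,0.085,-0.009,0.06],[0,0,0,0,0.13,-0.014,0.06],[0,0,0,0,0.175,-0.019,0.06],[0,0,0,0,0.22,-0.024,0.06],[0,0,0,0,0.265,-0.029,0.06],[0,0,0,0,0.31,-0.034,0.06],[0,0,0,0,0.355,-0.039,0.06]],
])

```text
t: 24.5
tool_pos: [589.9, 175.4, 209.7]
ee_rot: [-0.0, 0.707, 0.0, 0.707]
wrist_force: [0.9, -0.7, -0.4]
gripper_width: 0.707
```

step_arm([
  [[0,0,0,0,0.04,-0.004,0.06],[0,0,0,0,0.085,-0.009,0.06],[0,0,0,0,0.13,-0.014,0.06],[0,0,0,0,0.165,-0.017,0.06],[0,0,0,0,0.182,-0.018,0.06],[0,0,0,0,0.182,-0.018,0.06],[0,0,0,0,0.182,-0.018,0.06],[0,0,0,0,0.182,-0.018,0.06]],
])

```text
t: 25.3
tool_pos: [572.6, 353.9, 209.6]
ee_rot: [0.0, 0.707, -0.001, 0.707]
wrist_force: [-0.6, -0.5, -0.6]
gripper_width: 0.7
```

```bash
python3 - <<'E'
from h import *
go([572,356,87],[0,1])
ci,im=snap("w12"); 
th=np.linspace(0,2*np.pi,60)
for x,y in [(572,356)]:
  for z,r in [(96,12),(32,50)]:
    q=np.array([proj(ci,[x+r*np.cos(a),y+r*np.sin(a),z]) for a in th]); print(x,y,z,q.min(0).round(1),q.max(0).round(1))
t=read_camera("top"); cv2.imwrite("pics/top4.png",t[:,:,::-1])
s=read_camera("scene"); cv2.imwrite("pics/s12.png",s[:,:,::-1])
cv2.imwrite("pics/top4z.png",cv2.resize(t[90:200,170:420,::-1],None,fx=3.2,fy=3.2,interpolation=cv2.INTER_CUBIC))
E
```

```text
t 25.3 pos [572.6 353.9 209.6] turn [-0.001 -0.     0.001] shift m [ 0.1226  0.0022 -0.0005]
572 356 96 [243.7 184.9] [270.2 209.8]
572 356 32 [212.  133.4] [300.9 219.2]
```

View pics/w12.png

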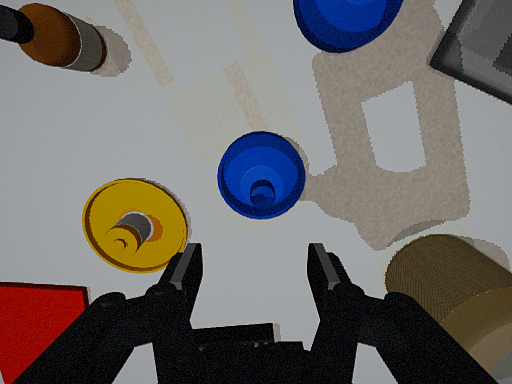

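View pics/top4z.png

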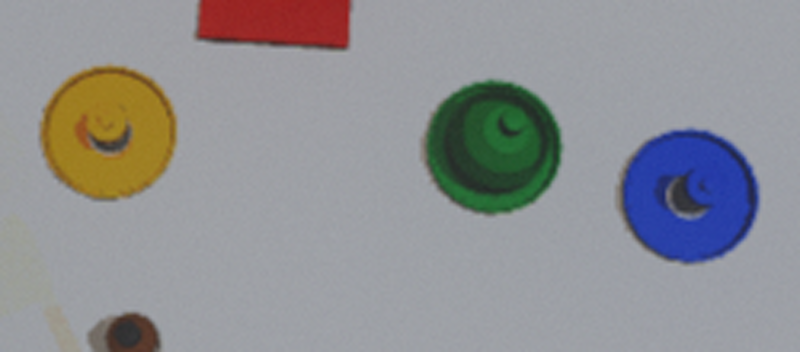

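The green cover stands in its dish. The blue cover's knob is near (262,192); I zoom in to refine.

```bash
python3 - <<'E'
import cv2
im=cv2.imread("pics/w12.png")
o=cv2.resize(im[125:225,212:312],None,fx=6,fy=6,interpolation=cv2.INTER_CUBIC); cv2.imwrite("pics/w12z.png",cv2.convertScaleAbs(o,alpha=2,beta=10))
E
```

```text
(no output)
```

View pics/w12z.png

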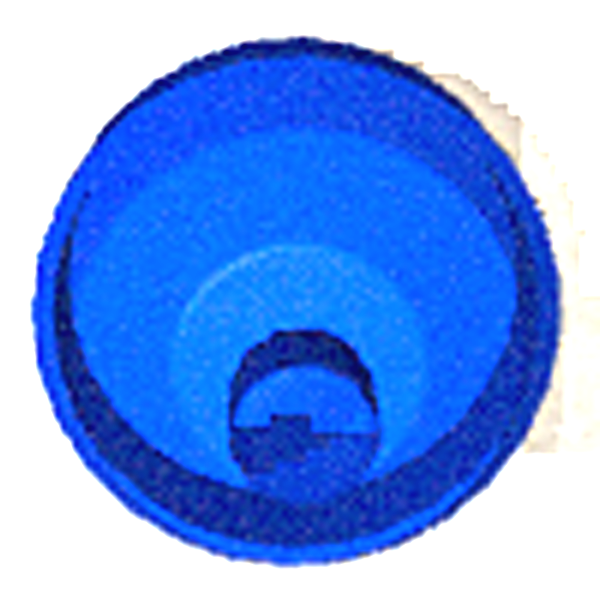

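step_arm([
  [[0,0,0,0.03,0.006,-0.0005,0.06],[0,0,0,0.07,0.007,-0.0005,0.06],[0,0,0,0.105,0.007,-0.0005,0.06],[0,0,0,0.121,0.007,-0.0005,0.06],[0,0,0,0.121,0.007,-0.0005,0.06],[0,0,0,0.121,0.007,-0.0005,0.06]],
])

```text
t: 26.05
tool_pos: [572.7, 362.6, 89.8]
ee_rot: [0.0, 0.707, 0.0, 0.708]
wrist_force: [-0.3, 0.9, 0.7]
gripper_width: 0.7
```

```bash
python3 - <<'E'
from h import *
go([572,361,87.5],[0,1])
ci,im=snap("w13"); print(proj(ci,[572,361,96]))
E
```

```text
t 26.05 pos [572.7 362.6  89.8] turn [-0.     0.001 -0.   ] shift m [ 0.0023 -0.0016 -0.0007]
[251.51311282 277.75059763]
```

View pics/w13.png

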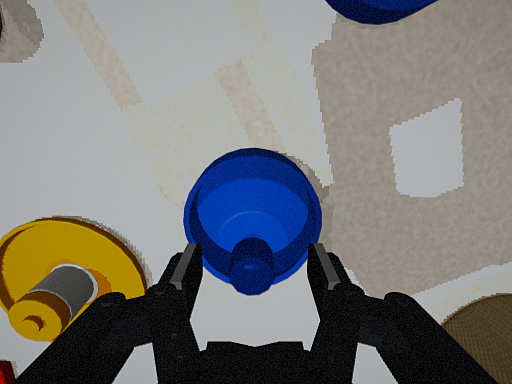

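The knob is at (251,275), 3 px left of centre, so I shift y by -1.5 mm and close.

step_arm([
  [[0,0,0,0.0015,-0.0015,-0.0005,0.06],[0,0,0,0.0015,-0.0015,-0.0005,0.04],[0,0,0,0.0015,-0.0015,-0.0005,0.015],[0,0,0,0.0015,-0.0015,-0.0005,0.015],[0,0,0,0.0015,-0.0015,-0.0005,0.015],[0,0,0,0.0015,-0.0015,-0.0005,0.015],[0,0,0,0.0015,-0.0015,-0.0005,0.015]],
], squeeze=60)

```text
t: 26.8
tool_pos: [571.6, 361.0, 88.2]
ee_rot: [-0.0, 0.707, 0.0, 0.707]
wrist_force: [-1.0, -2.4, 5.7]
gripper_width: 0.261
```

step_arm([
  [[0,0,0,-0.005,0,0,0.015],[0,0,0,-0.015,0,0,0.015],[0,0,0,-0.03,0,0,0.015],[0,0,0,-0.055,0,0,0.015],[0,0,0,-0.085,0,0,0.015],[0,0,0,-0.11,0,0,0.015],[0,0,0,-0.12,0,0,0.015],[0,0,0,-0.12,0,0,0.015]],
])

```text
t: 27.6
tool_pos: [572.4, 361.7, 209.7]
ee_rot: [0.001, 0.706, 0.001, 0.708]
wrist_force: [0.2, 0.4, -3.1]
gripper_width: 0.261
```

```bash
python3 - <<'E'
from h import *
go([579,-373.7,210],[0,1])
ci,im=snap("w14")
E
```

```text
t 27.6 pos [572.4 361.7 209.7] turn [ 0.     0.004 -0.002] shift m [-0.0016 -0.7354  0.0064]
```

View pics/w14.png

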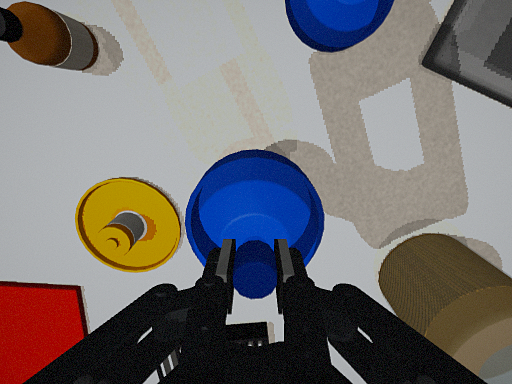

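step_arm([
  [[0,0,0,-0.005,-0.01,0,0.015],[0,0,0,-0.01,-0.035,0,0.015],[0,0,0,-0.015,-0.07,0,0.015],[0,0,0,-0.015,-0.11,0,0.015],[0,0,0,-0.015,-0.15,0,0.015],[0,0,0,-0.015,-0.19,0,0.015],[0,0,0,-0.015,-0.23,0,0.015],[0,0,0,-0.015,-0.27,0,0.015]],
])

```text
t: 28.45
tool_pos: [569.9, 88.8, 221.0]
ee_rot: [-0.0, 0.708, -0.0, 0.706]
wrist_force: [0.7, -0.4, -1.9]
gripper_width: 0.257
```

step_arm([
  [[0,0,0,0,-0.04,0,0.015],[0,0,0,0,-0.08,0,0.015],[0,0,0,0,-0.12,0,0.015],[0,0,0,0,-0.16,0,0.015],[0,0,0,0,-0.2,0,0.015],[0,0,0,0,-0.24,0,0.015],[0,0,0,0,-0.28,0,0.015],[0,0,0,0,-0.32,0,0.015]],
])

```text
t: 29.25
tool_pos: [569.7, -230.5, 220.9]
ee_rot: [0.0, 0.708, 0.0, 0.706]
wrist_force: [0.1, -0.3, -2.2]
gripper_width: 0.259
```

step_arm([
  [[0,0,0,0,-0.04,0.002,0.015],[0,0,0,0,-0.08,0.004,0.015],[0,0,0,0.01,-0.115,0.006,0.015],[0,0,0,0.025,-0.138,0.007,0.015],[0,0,0,0.045,-0.146,0.007,0.015],[0,0,0,0.055,-0.146,0.007,0.015],[0,0,0,0.055,-0.146,0.007,0.015],[0,0,0,0.055,-0.146,0.007,0.015]],
])

```text
t: 30.05
tool_pos: [578.0, -373.9, 167.0]
ee_rot: [0.0, 0.708, 0.001, 0.707]
wrist_force: [0.9, 0.2, -3.3]
gripper_width: 0.26
```

```bash
python3 - <<'E'
from h import *
go([579,-373.9,92],[0,1])
ci,im=snap("w15")
E
```

```text
t 30.05 pos [ 578.  -373.9  167. ] turn [ 0.001 -0.001 -0.001] shift m [ 0.075  -0.0001  0.0011]
```

View pics/w15.png

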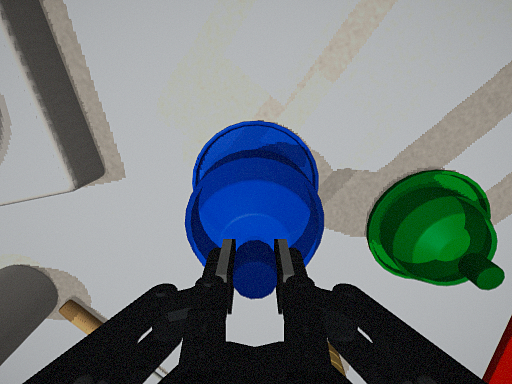

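The cover hangs level and is centred over the blue dish (dish 193 to 318, cover 186 to 323). I lower it.

step_arm([
  [[0,0,0,0.015,0,0.001,0.015],[0,0,0,0.03,0,0.001,0.015],[0,0,0,0.045,0,0.001,0.015],[0,0,0,0.058,0,0.001,0.015],[0,0,0,0.066,0,0.001,0.015],[0,0,0,0.071,0,0.001,0.015],[0,0,0,0.073,0,0.001,0.015],[0,0,0,0.073,0,0.001,0.015]],
])

```text
t: 30.9
tool_pos: [579.5, -375.1, 94.3]
ee_rot: [-0.0, 0.707, -0.0, 0.707]
wrist_force: [0.4, 0.5, -2.8]
gripper_width: 0.262
```

step_arm([
  [[0,0,0,0.001,0,0,0.015],[0,0,0,0.002,0,0,0.015],[0,0,0,0.002,0,0,0.015]],
])

```text
t: 31.2
tool_pos: [579.6, -375.0, 92.7]
ee_rot: [-0.0, 0.707, -0.0, 0.707]
wrist_force: [-0.0, -0.3, -3.1]
gripper_width: 0.261
```

step_arm([
  [[0,0,0,0.001,0.001,0,0.015],[0,0,0,0.002,0.001,0,0.015],[0,0,0,0.002,0.001,0,0.015]],
])

```text
t: 31.5
tool_pos: [579.6, -375.1, 92.2]
ee_rot: [-0.001, 0.707, -0.001, 0.707]
wrist_force: [-3.5, -1.1, 7.2]
gripper_width: 0.259
```

Contact at about 10 N. I release, raise the arm and draw back towards the base.

step_arm([
  [[0,0,0,0,0,0,0.03],[0,0,0,0,0,0,0.06],[0,0,0,0,0,0,0.06],[0,0,0,0,0,0,0.06],[0,0,0,-0.025,0,0,0.06],[0,0,0,-0.06,0,0,0.06],[0,0,0,-0.1,0,0,0.06],[0,0,0,-0.14,0,-0.01,0.06]],
])

```text
t: 32.3
tool_pos: [570.1, -373.6, 231.3]
ee_rot: [-0.0, 0.707, 0.0, 0.707]
wrist_force: [0.8, -0.2, 0.2]
gripper_width: 0.704
```

step_arm([
  [[0,0,0,-0.01,0.03,-0.03,0.06],[0,0,0,-0.02,0.06,-0.06,0.06],[0,0,0,-0.02,0.1,-0.09,0.06],[0,0,0,-0.02,0.13,-0.11,0.06],[0,0,0,-0.02,0.14,-0.12,0.06],[0,0,0,-0.02,0.14,-0.12,0.06],[0,0,0,-0.02,0.14,-0.12,0.06]],
])

```text
t: 33.0
tool_pos: [450.7, -235.2, 250.8]
ee_rot: [-0.001, 0.706, -0.001, 0.708]
wrist_force: [0.5, -0.3, -0.5]
gripper_width: 0.704
```

```bash
python3 - <<'E'
from h import *
ci,im=snap("w16")
c={n:camera_info(n) for n in ["top","scene"]}
t=read_camera("top"); s=read_camera("scene")
cv2.imwrite("pics/top5z.png",cv2.resize(t[90:240,130:430,::-1],None,fx=2.66,fy=2.66,interpolation=cv2.INTER_CUBIC))
cv2.imwrite("pics/s16.png",s[:,:,::-1])
o=im[:,:,::-1].copy()
th=np.linspace(0,2*np.pi,40)
out=cv2.resize(o,None,fx=1.5,fy=1.5)
for x,y in [(629.3,-181.2),(579,-373.7)]:
  for z,r in [(12,67),(36,50),(100,12)]:
    q=np.array([proj(ci,[x+r*np.cos(a),y+r*np.sin(a),z]) for a in th])*1.5
    cv2.polylines(out,[q.astype(int)],True,(255,255,255),1)
cv2.imwrite("pics/w16o.png",out); print(st()[0]["t"],st()[1])
E
```

```text
33.15 [ 450.67555974 -235.41830585  250.34088071]
```

View pics/w16o.png

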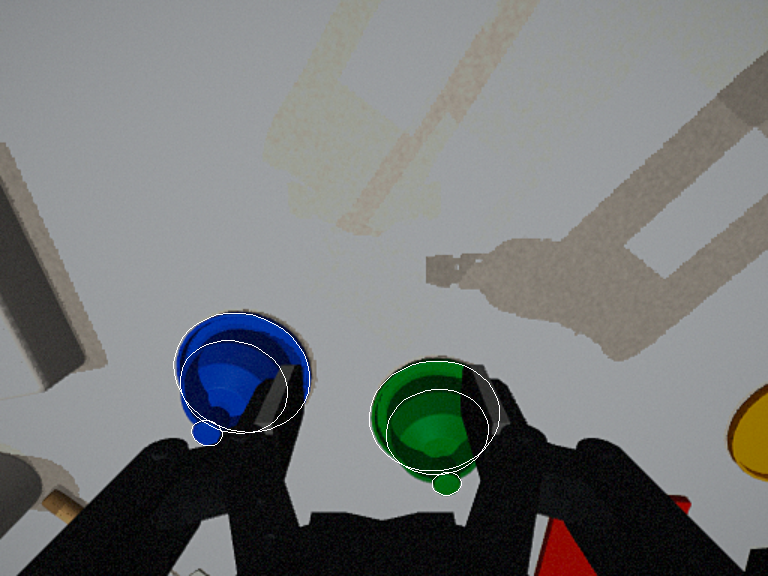

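View pics/top5z.png

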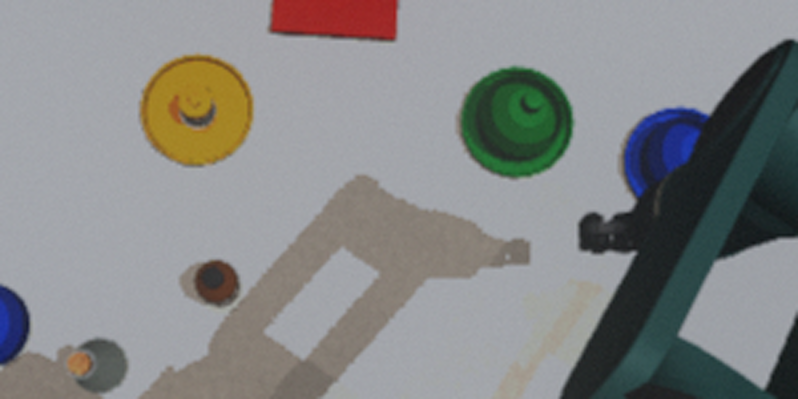

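View pics/s16.png

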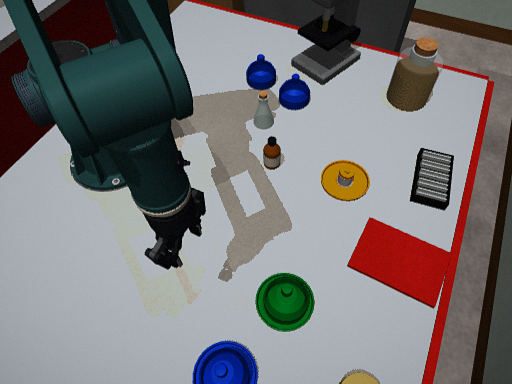

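In the wrist view, the predicted rims, domes and knobs lie on both covers: knobs at about (138,289) blue and (298,322) green. The scene view shows the amber pot on its ring, with the flask (263,112) and bottle (272,154) unmoved. I hand in.

```bash
python3 -c "
from bench import ticket
print(ticket.hand_in())"
```

```text
the job is handed in; nothing more can be done
None
```

I placed the green, blue and amber pots on their rings, then covered the green and blue samples with their own covers. The blue cover I used was the one farthest to the robot's right. I handed the job in at about 33 s of the 128 s; `ticket.hand_in()` gives no verdict.

- **Position:** In the top view each pot's lid was within about 1 pixel (roughly 3 mm) of where it should be. Both covers' outlines match the predicted dish-centred positions in the wrist view. I checked this by eye, with the fingers hiding part of each cover.
- **Setting down:** Each piece was lowered in small steps until the wrist force showed light contact (about 5 to 15 N), then released. Both covers touched down at about 4 mm, the height of the dish floor, and nothing was dropped.
- **Other objects:** The flask and bottle look unmoved in the scene picture. The arm was clear of everything when I handed in.
- **Disagreements:** The pot lids triangulated 3 to 5 mm lower than the 45 mm given, so I relied on contact force for the set-down heights. One wrist reading of the green ring was about 9 mm off because a finger was in the way. I left it out and used the top and scene views instead.

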